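# Match three ebony panels and hold the reading lens at its focus mark

### The arm

A 7-joint arm with a two-finger parallel gripper is mounted at the origin on the work surface. World frame = base frame: x ahead of the robot, y to its left, z up, the work surface at z = 0. Lengths are in m, angles in rad, forces in N, time in s.
With the tool pointing down it reaches from about 0.425 to 0.875 m from the base axis. Payload 8.4 kg.
Tool frame: the origin (TCP) lies on the centre line of the jaws, within the pads' length; the fingertips stand 25 mm ahead of it and the grasp point (between the pads) lies 6 mm ahead of it; z points along the fingers, y is the line along which they close (so a half turn about z gives the same grasp; the last joint's range is limited). The gripper opens to 85 mm and grips with 20 to 120 N. Pads are 22 mm wide; open, the fingers measure 114 mm over their backs; the gripper's body (76 mm by 85 mm) begins 54 mm behind the grasp point. The pads swing forward as they close: fully open they stand 13 mm farther back than shut.
Start: joints at [1.111, 0.333, 0.04, 1.465, -0.013, 1.343, -0.059], TCP at [0.229, -0.608, 0.256] pointing down, gripper open.
Joint ranges: [-2.58, 2.58], [-0.38, 2.09], [-1.3, 1.39], [0.25, 2.4], [-1.5, 4.64], [0.08, 2.09], [-2.65, 2.65]. Speed limits (rad/s): [2.22, 2.22, 2.79, 2.79, 3.14, 3.14, 3.14].

### API

Orientations are given as a unit quaternion [x, y, z, w].
In Python, from station import robot, imaging gives the robot as it stands.
- The arm moves only by the tool move_arm, never from a script. Its argument "steps" is text: rows parted by semicolons, each of 7 numbers parted by spaces: the shift along the tool's x, y, z in mm, then the turn, a rotation vector about the tool's x, y, z in degrees, then the closure in counts, from 0 (fully open) to 255 (shut). In form: tx ty tz wx wy wz fingers; .... A call has exactly 5 rows; each row shifts and turns the commanded pose from where the row before left it, along the tool's axes as they then stand; what a row does not reach is not made up. A row lasts 1/10 s, in which the tool goes at most 50 mm and 8.59 degrees, less where a joint would pass 70% of its speed; a pose out of reach is approached as far as the arm can. A call with a gripper value outside its range is refused whole. The fingers move at their own pace and stop on an object; the grip force is fixed at half the most. Time passes only in rows, so rows that do not move let the fingers close, or fill a call up. It gives the time, the measured TCP pose, the force, the opening and the grip force at its end, in the units of the state.
- robot.get_obs(): the state, without advancing time (a new reading comes with each control period).
- imaging.camera(name): name is "side" or "top" or "wrist"; returns a dict with "img" (420x560x3 uint8, blue, green, red), "camera_matrix" (3x3 intrinsics, pixels), "D" ([k1, k2, p1, p2, k3] as OpenCV has them; the pictures are not rectified), "R" (3x3) and "t" (3): a world point X has camera coordinates R X + t; the wrist camera has in their place "tool_from_camera" (4x4, takes a point from camera to tool coordinates, whose origin is the TCP and whose axes are the flange's). Camera axes: x right, y down, z forward; pixel columns grow to the right and rows downward; lengths in m; the calibration is good to about 2 mm. A picture is of the moment at which its call begins: read the wrist's pose just before it. There is no depth.
- robot.sign_off(): hands the job in; it is judged then, once.
The state is a dict: "time": time; "joint_pos": joint angles; "joint_vel": joint speeds; "tau": joint torques, N m; "tcp_pos": TCP position; "tool_rot": TCP orientation; "contact_force": force on the tool from outside, world axes, zero at the start; "moment": the same for the moment, N m; "finger_gap": opening from 0.0 (shut) to 1.0 (fully open); "grip_force": force on a finger pad.
Only numpy, scipy, OpenCV 4.12 (cv2) and the standard library are available. Lean on these libraries where they do the work, as an engineer would, in place of code of your own. Each camera call takes 0.05 s, during which the arm holds its last target. There are 200 camera calls.

### The job

Set the two loose ebony panels down, without dropping them, flat on the ebony panel fixed to the shooting board and let go, so that the three make one square pile with flush edges. Then pick up the reading lens by its handle and hold it level and still over the middle of the pile, its rim at the height of the brass pointer on the focus post, touching neither pile nor post; finish while still holding it there. Leave the pointer and the other tools as they are.

Things in the scene. Friction and masses are not known exactly. Their poses are not given: they have to be found in the camera images.
- board: Hardwood shooting board, fixed to the bench, 230 x 120 mm and 18 mm thick. Origin at bench level under the centre of the pinned panel; x along its length, z up; the board reaches from 80 mm behind the origin (-x) to 150 mm ahead (+x), 60 mm to each side. On it, 130 mm along +x from the origin, stands the focus post: a steel rod 10 mm thick, its ball top 192 mm above the bench.
- pinned_panel: The third ebony panel, 96 x 50 x 14 mm, fixed on the board, its length along the board's length. Origin: centre of its underside, 18 mm above the bench (so its top is 32 mm above the bench); x along its length, pointing to the focus post; z up. The finished pile of three is 42 mm tall, its top 60 mm above the bench.
- mark (a point): Free end of the brass pointer on the focus post, at the pointer's mid-thickness: it marks the height for the lens, 115 to 165 mm above the bench and different each time. The pointer is a bar 5 mm thick that reaches 49 mm from the rod towards the pile and ends 81 mm short of the pile's centre; it sits on a collar (24 mm across, 18 mm tall) that slides up or down the rod if pushed with more than about 4 N and otherwise stays.
- panel_a: Loose dark ebony panel, a plain flat slab 96 x 50 x 14 mm, about 75 g, lying flat on the bench; the two loose panels are alike and either may go on first. Origin: centre of its underside; x along its 96 mm length, y along its 50 mm width, z up.
- panel_b: Loose dark ebony panel, a plain flat slab 96 x 50 x 14 mm, about 75 g, lying flat on the bench; the two loose panels are alike and either may go on first. Origin: centre of its underside; x along its 96 mm length, y along its 50 mm width, z up.
- loupe: Reading lens lying flat on the bench, 173 mm long, about 90 g, balance point within the handle, about 28 mm from its middle towards the lens. Flat-sided oak handle 100 long x 18 wide x 24 mm tall; a round steel rim with glass, 62 mm across, 10 mm thick, joined by a short neck. Origin: centre of the handle's underside; x along the handle towards the lens, z up (square to the lens).
- lens (a point): Centre of the lens, at the rim's mid-thickness: 92 mm along the loupe's x from its origin and 12 mm above the handle's underside; axes as the loupe's.
- ebony_box: Bystander: half-built ebony box, open, 110 x 170 x 50 mm. Origin: centre of its underside.
- spokeshave: Bystander: steel spokeshave, 266 mm long along its y, 24 mm tall. Origin: under its middle.
- oak_plane: Bystander: small oak and steel hand plane, 150 mm long along its x, 50 mm wide, 80 mm tall. Origin: centre of its sole.
- try_square: Bystander: try square, ebony stock 100 mm along its x, steel blade reaching 110 mm to +y, 16 mm tall. Origin: centre of the stock's underside.
- glue_jar: Bystander: ceramic jar, 60 mm across, 75 mm tall. Origin: centre of its base.
- mallet: Bystander: wooden mallet lying down, head 60 x 110 x 55 mm, handle 22 mm thick reaching 230 mm from the origin to -x. Origin: under the middle of the head.
There are look-alikes about, which are no part of the job. What is shaped like the panel_b but orange is not meant.

How it is judged:
On the way, in this order (a step that is already met when the one before it is completed fails the run):
1. one loose panel lies squarely on the fixed panel, let go (((horizontal distance between panel_a and pinned_panel below 0.006 m and angle between the x axis of panel_a and the x axis of pinned_panel, either way round below 0.09 rad and angle between panel_a's own z axis and vertical below 0.06 rad and z of panel_a in the frame of pinned_panel between 0.011 and 0.017 m and contact force between the fingers and panel_a below 0.1 N and linear speed of panel_a below 0.02 m/s) or (horizontal distance between panel_b and pinned_panel below 0.006 m and angle between the x axis of panel_b and the x axis of pinned_panel, either way round below 0.09 rad and angle between panel_b's own z axis and vertical below 0.06 rad and z of panel_b in the frame of pinned_panel between 0.011 and 0.017 m and contact force between the fingers and panel_b below 0.1 N and linear speed of panel_b below 0.02 m/s))), for 0.2 s.
2. both loose panels lie squarely on the fixed panel, let go (((horizontal distance between each of panel_a, panel_b and pinned_panel below 0.006 m and angle between the x axis of each of panel_a, panel_b and the x axis of pinned_panel, either way round below 0.09 rad and angle between each of panel_a, panel_b's own z axis and vertical below 0.06 rad and z of panel_a in the frame of pinned_panel between 0.011 and 0.017 m and z of panel_b in the frame of pinned_panel between 0.025 and 0.031 m) or (horizontal distance between each of panel_b, panel_a and pinned_panel below 0.006 m and angle between the x axis of each of panel_b, panel_a and the x axis of pinned_panel, either way round below 0.09 rad and angle between each of panel_b, panel_a's own z axis and vertical below 0.06 rad and z of panel_b in the frame of pinned_panel between 0.011 and 0.017 m and z of panel_a in the frame of pinned_panel between 0.025 and 0.031 m)) and contact force between the fingers and panel_a below 0.1 N and linear speed of each of panel_a, panel_b below 0.02 m/s and contact force between the fingers and panel_b below 0.1 N), for 0.2 s.
3. the lens is held up over the pile, the pile still square (all of step 2 and contact force between the fingers and loupe above 1 N and contact force between loupe and board below 0.2 N and contact force between loupe and panel_a below 0.2 N and contact force between loupe and panel_b below 0.2 N and height (world z) of lens above 0.085 m and horizontal distance between lens and pinned_panel below 0.03 m), for 0.2 s.
At the end, for the whole second after the job is handed in: Both panels lie flat on the fixed one, within 6 mm and 5 degrees of it, let go; the lens is held by the fingers alone, clear of pile and post, within 15 mm of the pile's centre seen from above and 6 mm of the pointer's height, level within 5 degrees, still (all of step 2 and contact force between the fingers and loupe above 1 N and contact force between loupe and board below 0.2 N and contact force between loupe and panel_a below 0.2 N and contact force between loupe and panel_b below 0.2 N and horizontal distance between lens and pinned_panel below 0.015 m and z of lens in the frame of mark between -0.006 and 0.006 m and angle between loupe's own z axis and vertical below 0.09 rad and linear speed of loupe below 0.02 m/s and angular speed of loupe below 0.15 rad/s); the arm keeps its last pose, push and grip.
It fails at once if a bystander was moved by more than 30 mm (distance of any of ebony_box, spokeshave, oak_plane, try_square, glue_jar, mallet from where it was at the start of the episode above 0.03 m).
It fails at once if the pointer was shifted (distance of mark from where it was at the start of the episode above 0.005 m).
It fails at once if a panel was dropped (falling free faster than 0.6 m/s) ((linear speed of panel_a above 0.6 m/s and contact force between the fingers and panel_a below 0.05 N) or (linear speed of panel_b above 0.6 m/s and contact force between the fingers and panel_b below 0.05 N)).
It also fails if it takes over 72 s, if anything falls off the work surface, if the arm or the gripper's body presses on something with over 40 N, if the wrist force passes 120 N, or if a joint passes its speed limit or range.

## Working session

There is one attempt and no reset: what is moved stays moved. The work goes in short steps, Python scripts to look and compute and a tool call to move; the robot and the scene stay as the last step left them, time stands still between calls to the robot, and variables do not carry over. Pictures are saved under pics/ and viewed, at most 10 in all, crops included, and the job is handed in when it is done.

Besides the shell and the picture viewer there is one more tool, called after "Request:" as a command line: name --argument value ..., lists and objects as JSON in quotes. move_arm: Moves the arm, as the interface text tells. Its arguments: {"type":"object","properties":{"steps":{"type":"string"}},"required":["steps"]}

```bash
ls; mkdir -p pics
python3 - <<'E'
from station import robot, imaging
import cv2,pickle
o=robot.get_obs();print(o)
d={}
for n in("side","top","wrist"):
    c=imaging.camera(n);d[n]=c;cv2.imwrite(f"pics/{n}0.png",c["img"])
    print(n,{k:v for k,v in c.items() if k!="img"})
pickle.dump((o,d),open("d0.pkl","wb"))
E
```

```text
pics
{'time': 0.0, 'joint_pos': array([ 1.11077067,  0.33392073,  0.03985583,  1.46627997, -0.0133941 ,
        1.34329934, -0.05851524]), 'joint_vel': array([ 0.0009801 ,  0.0006139 , -0.00046759, -0.0011325 ,  0.00069218,
        0.00152182,  0.001252  ]), 'tau': array([-5.76965358e-04, -6.58567357e+01,  1.36480149e+00, -4.05567920e+01,
        1.67343213e-02,  1.25610852e-02,  1.07122827e-05]), 'tcp_pos': array([ 0.22931608, -0.60775693,  0.25541038]), 'tool_rot': array([ 9.83770649e-01,  1.79428641e-01, -2.01846525e-04, -7.95611200e-04]), 'contact_force': array([ 0.01167708, -0.19045737,  0.8146806 ]), 'moment': array([-0.05265954, -0.00355118, -0.00962281]), 'grip_force': 0.0, 'finger_gap': 1.002515113371664}
side {'camera_matrix': array([[408.92450469,   0.        , 283.27699195],
       [  0.        , 408.92450469, 215.44650634],
       [  0.        ,   0.        ,   1.        ]]), 'D': array([-0.10453476,  0.        ,  0.        ,  0.        ,  0.        ]), 'R': array([[-0.97302747, -0.230685  ,  0.00140601],
       [-0.12536547,  0.52365464, -0.84265611],
       [ 0.1936518
[... 458 characters left out ...]
, -0.00719745, -0.98263121]]), 't': array([0.02379142, 0.60054041, 1.33678366])}
wrist {'camera_matrix': array([[311.19475803,   0.        , 274.5049522 ],
       [  0.        , 311.19475803, 204.94843883],
       [  0.        ,   0.        ,   1.        ]]), 'D': array([-0.07023095,  0.        ,  0.        ,  0.        ,  0.        ]), 'tool_from_camera': array([[-2.16593530e-04, -9.65879951e-01, -2.58990103e-01,
         6.51645369e-02],
       [ 9.99999617e-01, -4.28882588e-04,  7.63178374e-04,
        -6.99579376e-04],
       [-8.48215036e-04, -2.58989839e-01,  9.65879674e-01,
        -1.17203896e-01],
       [ 0.00000000e+00,  0.00000000e+00,  0.00000000e+00,
         1.00000000e+00]])}
```

View pics/top0.png

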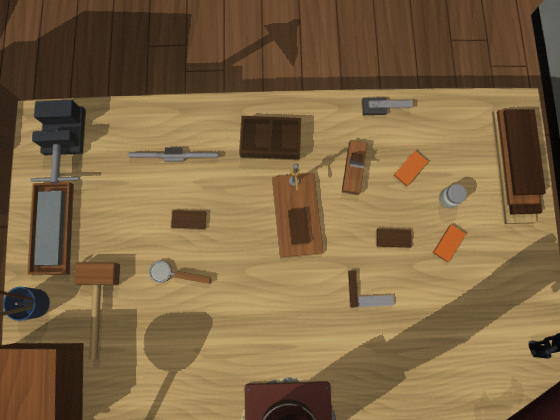

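View pics/side0.png

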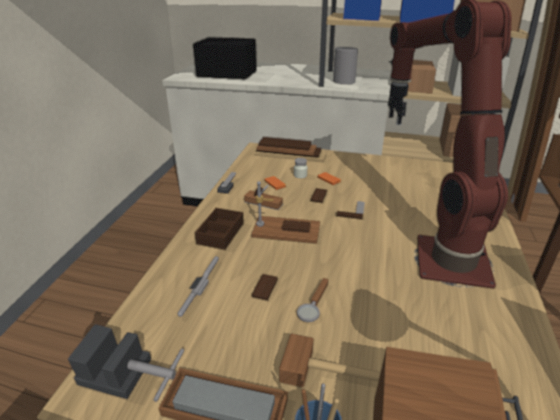

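The top view shows the loose panels at about (189,219) and (394,238), the board's panel at (299,226), the post at (295,175) and the loupe with its lens at (160,271) and handle end at (210,281). The orange pieces are decoys. In the side view the post is near (261,205). Next I'll enlarge these areas.

Run:
```python
import cv2,pickle,numpy as np
o,d=pickle.load(open("d0.pkl","rb"))
def tile(im,x,y,w,h,s):
    t=cv2.convertScaleAbs(cv2.resize(im[y:y+h,x:x+w],None,fx=s,fy=s,interpolation=cv2.INTER_CUBIC),alpha=1.6,beta=15)
    for i in range(0,w,10): cv2.putText(t,str(x+i),(i*s,8),0,.3,(255,255,255),1); cv2.line(t,(i*s,10),(i*s,14),(255,255,255),1)
    for i in range(0,h,10): cv2.putText(t,str(y+i),(0,i*s+4),0,.3,(0,255,255),1); cv2.line(t,(20,i*s),(24,i*s),(0,255,255),1)
    return t
T,S=d["top"]["img"],d["side"]["img"]
a=np.vstack([np.hstack([tile(T,165,205,50,30,8),tile(T,370,225,50,30,8)]),
  np.hstack([tile(T,275,200,50,45,8)[:360],tile(S,235,175,50,45,8)])])
cv2.imwrite("pics/c1.png",a)
```

```text
(no output)
```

View pics/c1.png

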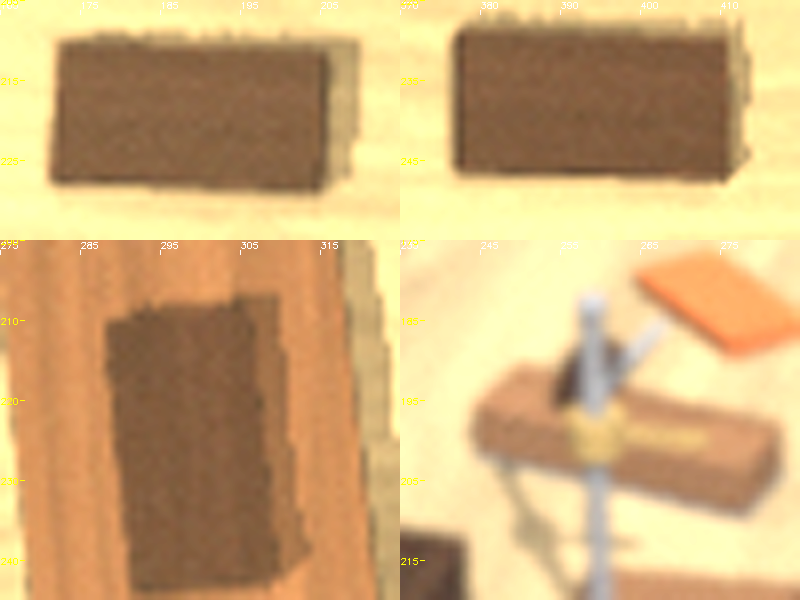

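The crop gives these panel corners in the top view:
- **Left loose panel:** (172.4,210.1), (206,210.4), (205.2,229), (171.6,227.8).
- **Right loose panel:** (377,229), (410.8,230), (410.8,247.2), (377,246.5).
- **Pinned panel:** (288.5,210.3), (305,208.5), (309,240.5), (291.8,243), with its shadow to the right.

In the side view the pointer tip is at (273.1,199.8) and the collar at (259.6,199.1).

```bash
cat > h.py <<'E'
import cv2,pickle,numpy as np
from scipy.spatial.transform import Rotation as Ro
def cam_ext(c,o=None):
    """R,t world->camera"""
    if "R" in c: return c["R"],c["t"]
    T=np.eye(4);T[:3,:3]=Ro.from_quat(o["tool_rot"]).as_matrix();T[:3,3]=o["tcp_pos"]
    M=np.linalg.inv(T@c["tool_from_camera"]);return M[:3,:3],M[:3,3]
def ray(c,px,o=None):
    R,t=cam_ext(c,o);u=cv2.undistortPoints(np.array(px,float).reshape(-1,1,2),c["camera_matrix"],c["D"])[:,0]
    return -R.T@t,np.c_[u,np.ones(len(u))]@R
def at_z(c,px,z,o=None):
    C,d=ray(c,px,o);return C+d*((z-C[2])/d[:,2])[:,None]
def proj(c,X,o=None):
    R,t=cam_ext(c,o);return cv2.projectPoints(np.array(X,float),cv2.Rodrigues(R)[0],t,c["camera_matrix"],c["D"])[0][:,0]
def wrist(name):
    from station import robot,imaging
    o=robot.get_obs();c=imaging.camera("wrist");cv2.imwrite(f"pics/{name}.png",c["img"])
    pickle.dump((o,c),open(name+".pkl","wb"));return o,c
def tool(o,p):
    """world point in tool axes, mm"""
    return Ro.from_quat(o["tool_rot"]).inv().apply(np.array(p)-o["tcp_pos"])*1000
E
python3 - <<'E'
from h import *
np.set_printoptions(precision=4,suppress=True)
o,d=pickle.load(open("d0.pkl","rb"));T,S=d["top"],d["side"]
for n,px,z in(("L",[(172.4,210.1),(206,210.4),(205.2,229),(171.6,227.8)],.014),("R",[(377,229),(410.8,230),(410.8,247.2),(377,246.5)],.014),("P",[(288.5,210.3),(305,208.5),(309,240.5),(291.8,243)],.032)):
    p=at_z(T,px,z);print(n,p.mean(0),[np.linalg.norm(p[i]-p[i-1]).round(4) for i in range(4)],np.degrees(np.arctan2(*(p[1]-p[0])[1::-1])),np.degrees(np.arctan2(*(p[2]-p[1])[1::-1])))
print(at_z(T,[(160.5,271),],.012),at_z(T,[(175,274),(210,281)],.024))
for z in(.115,.125,.135,.145,.155,.165): print(z,at_z(S,[(259.6,199.1),(273.1,199.8)],z)[:,:2].ravel(),at_z(T,[(296,181)],z))
E
```

```text
L [0.5667 0.2631 0.014 ] [np.float64(0.0503), np.float64(0.0952), np.float64(0.0527), np.float64(0.0947)] -92.04264082601064 177.458822503286
R [ 0.4977 -0.3095  0.014 ] [np.float64(0.0491), np.float64(0.0957), np.float64(0.0484), np.float64(0.0952)] -93.40144337461477 175.8861027227873
P [ 0.5385 -0.0433  0.032 ] [np.float64(0.0913), np.float64(0.0461), np.float64(0.0897), np.float64(0.0477)] -85.25444351197649 -175.05593602942275
[[0.4242 0.3419 0.012 ]] [[0.4145 0.2989 0.024 ]
 [0.3933 0.2028 0.024 ]]
0.115 [ 0.6705 -0.0471  0.6236 -0.0533] [[ 0.6452 -0.037   0.115 ]]
0.125 [ 0.6654 -0.0307  0.6192 -0.0368] [[ 0.6429 -0.0366  0.125 ]]
0.135 [ 0.6603 -0.0143  0.6148 -0.0204] [[ 0.6406 -0.0361  0.135 ]]
0.145 [ 0.6553  0.0021  0.6104 -0.0039] [[ 0.6383 -0.0357  0.145 ]]
0.155 [0.6502 0.0185 0.606  0.0126] [[ 0.636  -0.0353  0.155 ]]
0.165 [0.6452 0.0349 0.6016 0.0291] [[ 0.6336 -0.0349  0.165 ]]
```

Request:
move_arm --steps "36 -18 0 0 0 0 0;36 -18 0 0 0 0 0;36 -18 0 0 0 0 0;36 -18 0 0 0 0 0;36 -18 0 0 0 0 0"

```text
time: 0.65
tcp_pos: [0.3669, -0.459, 0.2561]
tool_rot: [0.984, 0.179, -0.0, -0.0]
contact_force: [0.6, -0.2, 0.2]
finger_gap: 1.001
grip_force: 0.0
```

Request:
move_arm --steps "36 -18 0 0 0 0 0;36 -18 0 0 0 0 0;36 -18 0 0 0 0 0;36 -18 0 0 0 0 0;36 -18 0 0 0 0 0"

```text
time: 1.15
tcp_pos: [0.5035, -0.3113, 0.2562]
tool_rot: [0.984, 0.179, -0.0, -0.0]
contact_force: [0.1, -0.8, -0.7]
finger_gap: 0.999
grip_force: 0.0
```

Request:
move_arm --steps "0 0 10 0 0 -8 0;0 0 10 0 0 -8 0;0 0 10 0 0 -8 0;0 0 10 0 0 -8 0;0 0 10 0 0 -8 0"

```text
time: 1.65
tcp_pos: [0.5026, -0.3125, 0.2056]
tool_rot: [0.862, 0.508, -0.0, -0.0]
contact_force: [-0.4, 0.1, -0.3]
finger_gap: 1.0
grip_force: 0.0
```

Request:
move_arm --steps "0 0 10 0 0 -8 0;0 0 0 0 0 -8 0;0 0 0 0 0 -8 0;0 0 0 0 0 -1 0;0 0 0 0 0 0 50"

```text
time: 2.15
tcp_pos: [0.5026, -0.3127, 0.1962]
tool_rot: [0.734, 0.679, 0.0, -0.0]
contact_force: [-0.2, 0.7, -0.1]
finger_gap: 0.856
grip_force: 0.0
```

Run:
```python
from h import *
o,c=wrist("w1")
print(o["tcp_pos"],o["joint_pos"],o["finger_gap"],Ro.from_quat(o["tool_rot"]).as_matrix()[:,0])
print(proj(c,[(.4977,-.3095,.014)],o))
```

```text
[ 0.5026015  -0.3127013   0.19617857] [ 0.76065401  0.2768558  -0.33223659  1.67481031  0.09545379  1.20614775
  0.32720803] 0.856390420038921 [7.87612690e-02 9.96893487e-01 1.93289372e-04]
[[269.73523248 187.87866137]]
```

View pics/w1.png

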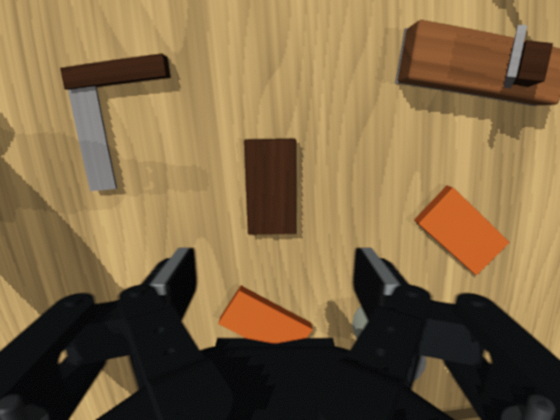

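The wrist view shows the right panel at (272,187) with corners (245,139), (296,138.5), (297,234) and (248,235), within 2 px of the prediction. I'll refine it by fitting the box silhouette.

```bash
cat >> h.py <<'E'
from scipy.optimize import minimize
def fit(c,o,g,z0,dims=(.096,.05,.014),s=4,thr=70,pad=25):
    """fit box (x,y,yaw) at underside z0 to the dark silhouette; g is the guess"""
    B=np.array([(a*dims[0]/2,b*dims[1]/2,e*dims[2]) for a in(-1,1) for b in(-1,1) for e in(0,1)])
    P=lambda q:proj(c,B@Ro.from_euler("z",q[2]).as_matrix().T+[q[0],q[1],z0],o)
    p=P(g);lo=np.maximum(p.min(0)-pad,0).astype(int);hi=(p.max(0)+pad).astype(int)
    g0=cv2.cvtColor(c["img"],cv2.COLOR_BGR2GRAY)[lo[1]:hi[1],lo[0]:hi[0]]
    m=(cv2.resize(g0,None,fx=s,fy=s,interpolation=cv2.INTER_CUBIC)<thr).astype(np.uint8)
    n,l,st,ce=cv2.connectedComponentsWithStats(m);m=(l==1+np.argmax(st[1:,4])).astype(np.uint8)
    def cost(q):
        h=cv2.convexHull(((P(q)-lo+.5)*s-.5).astype(np.float32)*16).astype(int)
        r=np.zeros_like(m);cv2.fillConvexPoly(r,h,1,shift=4);return float((r!=m).sum())/m.sum()
    S=np.array([g]+[np.array(g)+v for v in((.004,0,0),(0,.004,0),(0,0,.06))])
    r=minimize(cost,g,method="Nelder-Mead",options=dict(initial_simplex=S,xatol=1e-5,fatol=1e-5));return r.x,r.fun
E
python3 - <<'E'
from h import *
o,c=pickle.load(open("w1.pkl","rb"))
for t in(50,60,70,80):
    q,f=fit(c,o,(.498,-.31,1.52),0,thr=t);print(t,q,f,np.degrees(q[2]),tool(o,(q[0],q[1],.02)))
R=Ro.from_quat(o["tool_rot"]).as_matrix();print(np.degrees(np.arctan2(R[1,0],R[0,0])))
# top cam refit
o0,d=pickle.load(open("d0.pkl","rb"))
print(fit(d["top"],None,(.498,-.31,1.52),0,pad=10,thr=90),fit(d["top"],None,(.567,.263,1.54),0,pad=10,thr=90))
E
```

```text
50 [ 0.49859879 -0.31139326  1.52192266] 0.08765682580431453 87.1997452031707 [  0.95466145  -4.05691127 176.17960006]
60 [ 0.49891631 -0.31120725  1.50925058] 0.05192929914164238 86.47368834269706 [  1.16511126  -3.75502373 176.17957839]
70 [ 0.49892279 -0.31094169  1.50963132] 0.03363528948404884 86.49550335395305 [  1.43035554  -3.76948402 176.17963265]
80 [ 0.49893661 -0.31073078  1.50977186] 0.017441335448998285 86.50355572271103 [  1.64169639  -3.77232241 176.17967409]
85.48263291687789
(array([ 0.50030392, -0.31023819,  1.51555821]), np.float64(0.02815972876247881)) (array([0.5687226 , 0.26401066, 1.50971056]), np.float64(0.026174431096786795))
```

Request:
move_arm --steps "1.6 -3.8 30 0 0 -1 50;0 0 35 0 0 0 50;0 0 35 0 0 0 50;0 0 30 0 0 0 50;0 0 15 0 0 0 50"

```text
time: 2.7
tcp_pos: [0.4977, -0.31, 0.0487]
tool_rot: [0.728, 0.685, -0.0, -0.002]
contact_force: [0.2, 0.4, 0.7]
finger_gap: 0.806
grip_force: 0.0
```

Request:
move_arm --steps "0 0 11 0 0 0 50;0 0 5 0 0 0 50;0 0 4 0 0 0 50;0 0 3 0 0 0 50;0 0 2 0 0 0 50"

```text
time: 3.2
tcp_pos: [0.4995, -0.311, 0.0269]
tool_rot: [0.727, 0.686, 0.0, 0.001]
contact_force: [-0.3, 0.4, -0.5]
finger_gap: 0.803
grip_force: 0.0
```

Request:
move_arm --steps "0 0 2 0 0 0 50;0 0 1 0 0 0 60;0 0 0 0 0 0 120;0 0 0 0 0 0 160;0 0 0 0 0 0 160"

```text
time: 3.7
tcp_pos: [0.4994, -0.3109, 0.0237]
tool_rot: [0.727, 0.686, 0.0, 0.0]
contact_force: [-0.7, 0.7, 3.1]
finger_gap: 0.566
grip_force: 62.9
```

Request:
move_arm --steps "0 0 0 0 0 0 160;0 0 0 0 0 0 160;0 0 0 0 0 0 160;0 0 0 0 0 0 160;0 0 0 0 0 0 160"

```text
time: 4.2
tcp_pos: [0.4994, -0.3109, 0.0238]
tool_rot: [0.727, 0.686, 0.0, 0.0]
contact_force: [-1.4, -0.2, 6.3]
finger_gap: 0.564
grip_force: 63.0
```

Request:
move_arm --steps "0 0 -20 0 0 0 160;0 0 -40 0 0 0 160;0 0 -40 0 0 0 160;0 0 -40 0 0 0 160;0 0 -40 0 0 0 160"

```text
time: 4.7
tcp_pos: [0.4986, -0.3105, 0.2045]
tool_rot: [0.727, 0.686, -0.0, -0.0]
contact_force: [0.2, -0.7, -0.8]
finger_gap: 0.569
grip_force: 62.4
```

Request:
move_arm --steps "43 -12.5 0 0 0 0 160;43 -12.5 0 0 0 0 160;43 -12.5 0 0 0 0 160;43 -12.5 0 0 0 0 160;43 -12.5 0 0 0 0 160"

```text
time: 5.2
tcp_pos: [0.4482, -0.0909, 0.203]
tool_rot: [0.727, 0.686, -0.0, -0.0]
contact_force: [0.9, 1.0, -0.6]
finger_gap: 0.565
grip_force: 62.4
```

Request:
move_arm --steps "43 -12.5 0 0 0 0 160;0 0 0 0 0 8.2 160;0 0 0 0 0 8.2 160;0 0 0 0 0 8.2 160;0 0 0 0 0 8.2 160"

```text
time: 5.7
tcp_pos: [0.4388, -0.0487, 0.203]
tool_rot: [0.893, 0.45, -0.0, -0.0]
contact_force: [0.1, -0.6, -1.5]
finger_gap: 0.568
grip_force: 62.4
```

Request:
move_arm --steps "0 0 0 0 0 8.2 160;0 0 0 0 0 8.2 160;0 0 0 0 0 8.2 160;0 0 0 0 0 8.2 160;0 0 0 0 0 8.2 160"

```text
time: 6.2
tcp_pos: [0.4388, -0.0488, 0.203]
tool_rot: [0.994, 0.109, -0.0, -0.0]
contact_force: [-0.5, -0.1, -0.3]
finger_gap: 0.568
grip_force: 62.4
```

Request:
move_arm --steps "0 0 0 0 0 8 160;0 0 0 0 0 0 160;0 0 0 0 0 0 160;0 0 0 0 0 0 160;0 0 0 0 0 0 160"

```text
time: 6.7
tcp_pos: [0.4391, -0.0488, 0.2033]
tool_rot: [0.999, 0.044, -0.0, -0.0]
contact_force: [-0.4, 0.1, -1.1]
finger_gap: 0.57
grip_force: 62.4
```

Run:
```python
from h import *
o,c=wrist("w2")
print(o["tcp_pos"],o["joint_pos"],o["finger_gap"],Ro.from_quat(o["tool_rot"]).as_matrix()[:,0])
print(proj(c,[(.5385,-.0433,.032),(.619,-.036,.125)],o))
```

```text
[ 0.43912677 -0.04879733  0.20327243] [ 0.59335482 -0.03047087 -0.56510598  1.99017753 -0.01772473  1.1773039
 -1.4484681 ] 0.5698860369686466 [ 9.96211687e-01  8.69612966e-02 -9.02930729e-05]
[[278.54758735  81.7679057 ]
 [280.53960252 -89.01972896]]
```

View pics/w2.png

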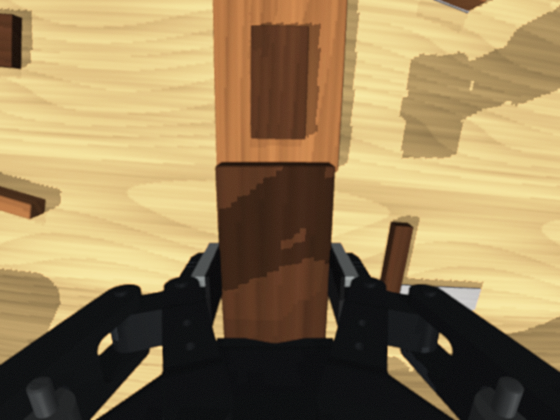

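The pinned panel's top shows at (251,25), (309,25), (308,138) and (251,138.5), with shadow to its right. The held panel's far edge runs from (217,164) to (334,164), square in the jaws.

Run:
```python
from h import *
np.set_printoptions(precision=4,suppress=True)
o,c=pickle.load(open("w2.pkl","rb"))
p=at_z(c,[(251,25),(309,25),(308,138),(251,138.5)],.032,o);print(p,p.mean(0),[np.linalg.norm(p[i]-p[i-1]).round(4) for i in range(4)])
for a,b in((3,0),(2,1)):
    v=p[b]-p[a];print(np.degrees(np.arctan2(v[1],v[0])))
print([tool(o,x) for x in p], tool(o,p.mean(0)))
h=at_z(c,[(217,164),(334,164),(226,335),(326,335)],o["tcp_pos"][2]-.0098,o);print([tool(o,x) for x in h])
b=at_z(c,[(216,164),(214.5,20),(336,164),(346,20)],.018,o);print([tool(o,x) for x in b])
im=c["img"]; t=lambda x,y,w,h,s:cv2.convertScaleAbs(cv2.resize(im[y:y+h,x:x+w],None,fx=s,fy=s,interpolation=cv2.INTER_CUBIC),alpha=1.5,beta=15)
cv2.imwrite("pics/c2.png",np.hstack([t(205,0,80,120,5)[:,:],t(285,0,80,120,5)]))
```

```text
[[ 0.5827 -0.0159  0.032 ]
 [ 0.5871 -0.0649  0.032 ]
 [ 0.4924 -0.0744  0.032 ]
 [ 0.4874 -0.0227  0.032 ]] [ 0.5374 -0.0445  0.032 ] [np.float64(0.0956), np.float64(0.0493), np.float64(0.0952), np.float64(0.0519)]
4.110496481010299
5.6970665906933595
[array([145.9462, -20.3216, 171.2606]), array([146.018 ,  28.9587, 171.2574]), array([ 50.8307,  30.1354, 171.2659]), array([ 50.3701, -21.7869, 171.2693])] [ 98.2912   4.2464 171.2633]
[array([ 48.3307, -24.06  ,   9.7972]), array([48.3184, 23.8617,  9.7941]), array([-34.1349, -23.9847,   9.8046]), array([-34.1914,  24.3844,   9.8015])]
[array([ 25.3251, -57.4354, 185.2739]), array([154.432 , -53.7624, 185.262 ]), array([ 25.2986,  59.6411, 185.2662]), array([154.6203,  63.3922, 185.2543])]
```

View pics/c2.png

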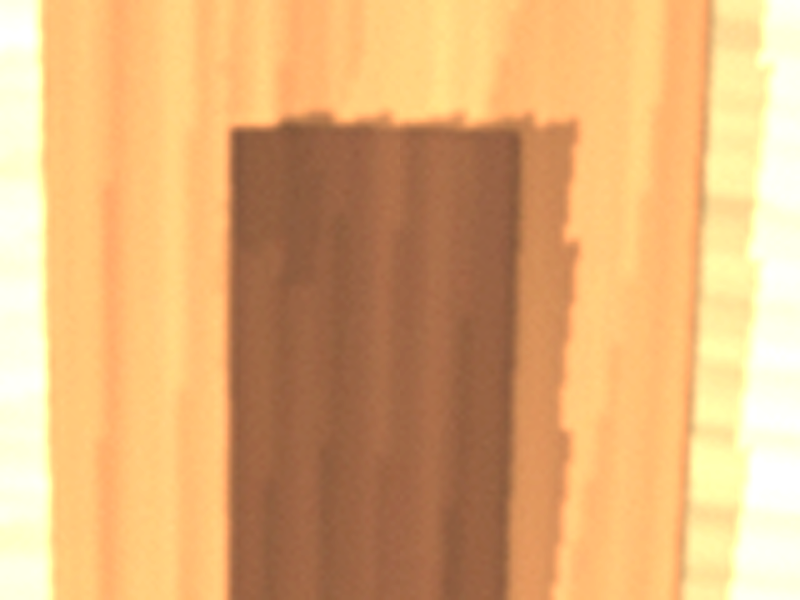

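The enlarged crop gives better edges: left 251.2 to 250.8, right 308.8 (top) to 306 (row 118). The board edges run 213.6 to 215.8 on the left and 347.8 to 341.6 on the right.

Run:
```python
from h import *
np.set_printoptions(precision=4,suppress=True)
o,c=pickle.load(open("w2.pkl","rb"))
p=at_z(c,[(251.2,25.3),(308.8,24.8),(305.5,138),(250.8,138.5)],.032,o);print(p.mean(0),[np.linalg.norm(p[i]-p[i-1]).round(4) for i in range(4)])
for a,b in((3,0),(2,1)):
    v=p[b]-p[a];print(np.degrees(np.arctan2(v[1],v[0])))
print(tool(o,p.mean(0)))
b=at_z(c,[(215.8,120),(213.6,0),(341.6,120),(347.8,0)],.018,o);print([tool(o,x) for x in b])
```

```text
[ 0.5373 -0.0439  0.032 ] [np.float64(0.0954), np.float64(0.0489), np.float64(0.0954), np.float64(0.0498)]
3.898447711097696
4.429455612758723
[ 98.2691   3.629  171.2633]
[array([ 67.0364, -55.807 , 185.27  ]), array([171.1   , -54.0534, 185.2605]), array([ 67.073 ,  63.0714, 185.2623]), array([171.3367,  64.3988, 185.2527])]
```

Request:
move_arm --steps "25 1 0 0 0 0 160;25 1 0 0 0 0 160;24 1 0 0 0 0 160;24 0.8 0 0 0 0.85 160;0 0 20 0 0 0 160"

```text
time: 7.25
tcp_pos: [0.541, -0.0439, 0.185]
tool_rot: [0.999, 0.035, 0.003, -0.0]
contact_force: [-0.0, -0.3, -0.6]
finger_gap: 0.568
grip_force: 62.4
```

Request:
move_arm --steps "0 0 30 0 0 0 160;0 0 30 0 0 0 160;0 0 30 0 0 0 160;0 0 20 0 0 0 160;0 0 8 0 0 0 160"

```text
time: 7.75
tcp_pos: [0.5358, -0.0443, 0.0632]
tool_rot: [0.999, 0.036, -0.002, -0.0]
contact_force: [-0.5, 0.5, -0.6]
finger_gap: 0.569
grip_force: 62.4
```

Request:
move_arm --steps "0 0 3 0 0 0 160;0 0 2 0 0 0 160;0 0 1 0 0 0 160;0 0 0 0 0 0 160;0 0 0 0 0 0 160"

```text
time: 8.25
tcp_pos: [0.5375, -0.0444, 0.06]
tool_rot: [0.999, 0.035, 0.0, 0.0]
contact_force: [-1.6, 0.7, -0.9]
finger_gap: 0.572
grip_force: 62.4
```

Run:
```python
from h import *
o,c=wrist("w3");print(o["tcp_pos"],Ro.from_quat(o["tool_rot"]).as_matrix()[:,0],tool(o,(.5373,-.0440,.032)))
```

```text
[ 0.53749108 -0.0443605   0.05995863] [9.97539574e-01 7.00993940e-02 9.34061040e-04] [-0.1914528  -0.38137443 27.9583464 ]
```

View pics/w3.png

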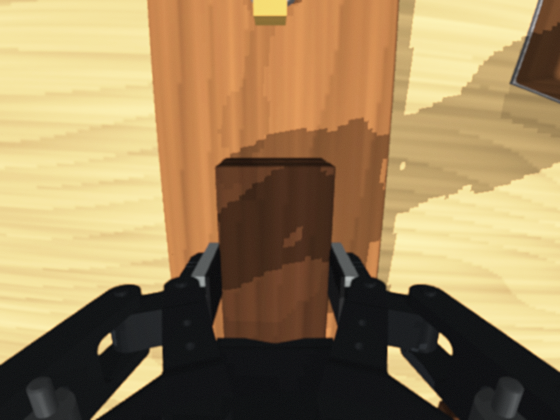

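The held panel sits over the pinned one with its far edge from (217,164) to (334,164). The board edges are about (148,0)→(170,255) and (399,0)→(378,255). The pointer tip's end face spans rows 16–24 at columns 253–287.

Run:
```python
from h import *
np.set_printoptions(precision=2,suppress=True)
o,c=pickle.load(open("w3.pkl","rb"))
print([tool(o,x) for x in at_z(c,[(148,0),(398.5,0),(161.5,160),(386.5,160),(170,255),(378.5,255)],.018,o)])
C,d=ray(c,[(270,16),(270,20),(270,24),(254,20),(287,20)],o)
C=tool(o,C)/1000;d=Ro.from_quat(o["tool_rot"]).inv().apply(d)
s=(.081-C[0])/d[:,0];X=C+d*s[:,None];print(X[:,1]*1000,o["tcp_pos"][2]-X[:,2])
```

```text
[array([121.77, -59.75,  42.05]), array([121.74,  57.67,  42.09]), array([ 46.33, -58.69,  41.98]), array([46.28, 57.25, 42.02]), array([ -6.59, -58.9 ,  41.93]), array([-6.67, 57.67, 41.97])]
[-1.25 -1.28 -1.31 -3.84  1.44] [0.12 0.12 0.12 0.12 0.12]
```

Request:
move_arm --steps "0 -0.5 1 0 0 0 160;0 0 1 0 0 0 160;0 0 1 0 0 0 160;0 0 0.5 0 0 0 160;0 0 0 0 0 0 160"

```text
time: 8.8
tcp_pos: [0.5371, -0.0438, 0.0558]
tool_rot: [0.999, 0.035, -0.0, -0.0]
contact_force: [-0.3, -0.1, -0.1]
finger_gap: 0.565
grip_force: 62.4
```

Run:
```python
from h import *
o,c=pickle.load(open("w3.pkl","rb"))
C,d=ray(c,[(270,16),(270,20),(270,24),(254,20),(287,20)],o)
C=tool(o,C)/1000;d=Ro.from_quat(o["tool_rot"]).inv().apply(d)
s=(.081-C[0])/d[:,0];X=C+d*s[:,None];print(np.round(o["tcp_pos"][2]-X[:,2],4))
from station import robot;print(robot.get_obs())
```

```text
[0.1247 0.1227 0.1206 0.1227 0.1227]
{'time': 8.8, 'joint_pos': array([ 0.47479371,  0.36419161, -0.5516005 ,  1.92063716,  0.23661033,
        0.92083915, -1.69259246]), 'joint_vel': array([-0.00062162, -0.00106354,  0.000105  , -0.00028305, -0.00081971,
       -0.00345417,  0.00208359]), 'tau': array([-1.34943741e-03, -5.51931596e+01, -6.58228666e+00, -3.24457884e+01,
        1.78086106e-02,  2.47200084e-02, -8.83155561e-03]), 'tcp_pos': array([ 0.53706467, -0.04381866,  0.05578219]), 'tool_rot': array([ 9.99385254e-01,  3.50586518e-02, -7.11358973e-05, -2.39716211e-05]), 'contact_force': array([-0.33074722, -0.13158793, -0.10542329]), 'moment': array([-0.01064424,  0.0476696 , -0.07621227]), 'grip_force': 62.407050132751465, 'finger_gap': 0.5649529968198651}
```

Request:
move_arm --steps "0 0 0.5 0 0 0 160;0 0 0.5 0 0 0 160;0 0 0.5 0 0 0 160;0 0 0 0 0 0 160;0 0 0 0 0 0 160"

```text
time: 9.3
tcp_pos: [0.5372, -0.0438, 0.0557]
tool_rot: [0.999, 0.035, -0.0, 0.0]
contact_force: [-7.2, 0.2, 17.5]
finger_gap: 0.566
grip_force: 64.5
```

Request:
move_arm --steps "0 0 -0.8 0 0 0 160;0 0 0 0 0 0 160;0 0 0 0 0 0 60;0 0 0 0 0 0 60;0 0 0 0 0 0 50"

```text
time: 9.8
tcp_pos: [0.5371, -0.0438, 0.0549]
tool_rot: [0.999, 0.035, -0.0, -0.0]
contact_force: [-0.3, -0.4, 0.4]
finger_gap: 0.801
grip_force: 0.0
```

Request:
move_arm --steps "0 0 -10 0 0 0 40;0 0 -20 0 0 0 40;0 0 -35 0 0 0 40;0 0 -40 0 0 0 40;0 0 -40 0 0 0 40"

```text
time: 10.3
tcp_pos: [0.5368, -0.0436, 0.2022]
tool_rot: [0.999, 0.035, 0.0, -0.0]
contact_force: [0.8, -0.3, 0.0]
finger_gap: 0.842
grip_force: 0.0
```

Request:
move_arm --steps "-32 0 0 0 0 0 40;-32 0 0 0 0 0 40;-32 0 0 0 0 0 40;0 0 0 0 0 0 40;0 0 0 0 0 0 40"

```text
time: 10.8
tcp_pos: [0.4414, -0.0507, 0.2011]
tool_rot: [0.999, 0.035, 0.001, 0.001]
contact_force: [0.7, -0.3, 0.7]
finger_gap: 0.845
grip_force: 0.0
```

Run:
```python
from h import *
o,c=wrist("w4");print(o["tcp_pos"],Ro.from_quat(o["tool_rot"]).as_matrix()[:,0],o["joint_pos"])
P=np.array([.5373,-.044]);y=np.radians(4.16)
for t in(60,70,80): print(fit(c,o,(P[0],P[1],y),.018,dims=(.096,.05,.028),thr=t))
t=cv2.resize(c["img"][0:180,180:380],None,fx=3,fy=3,interpolation=cv2.INTER_CUBIC)
t=cv2.convertScaleAbs(t,alpha=1.6,beta=15)
B=[(a*.048,b*.025,0) for a,b in((-1,-1),(-1,1),(1,1),(1,-1))]
cv2.imwrite("pics/c4.png",t)
```

```text
[ 0.44143704 -0.05070922  0.20105855] [0.99756854 0.06967474 0.00156279] [ 0.61255876 -0.02320421 -0.58286141  1.98860127 -0.01264082  1.17071068
 -1.4663417 ]
(array([ 0.53738489, -0.04385228,  0.06401666]), np.float64(0.015227109616166157))
(array([ 0.53729809, -0.04392232,  0.06771043]), np.float64(0.22659859145554032))
(array([ 0.53718332, -0.04356092,  0.06948705]), np.float64(0.2744364639510898))
```

View pics/c4.png

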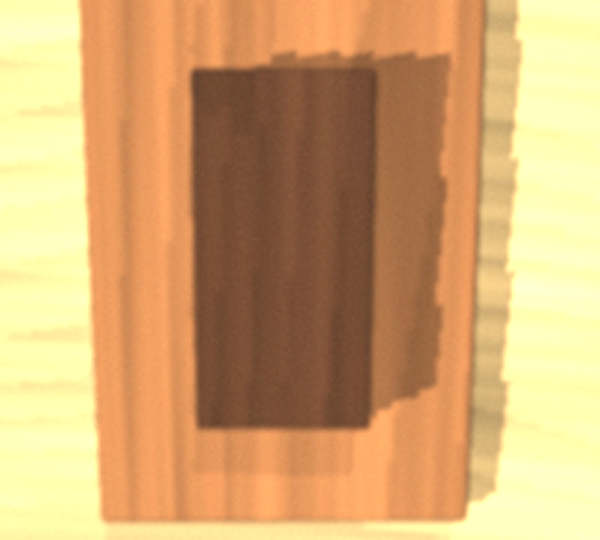

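Panel one is flush on the pinned panel: the dark pile's top edges run (192,70)–(370,428) in the crop, and the fit is within 1 mm. Next is the left panel.

Request:
move_arm --steps "18.5 -38 0 0 0 0 45;18.5 -38 0 0 0 0 45;18.5 -38 0 0 0 0 45;18.5 -38 0 0 0 0 45;18.5 -38 0 0 0 0 45"

```text
time: 11.35
tcp_pos: [0.5217, 0.1477, 0.2003]
tool_rot: [0.999, 0.035, 0.0, -0.001]
contact_force: [0.6, -0.9, -0.2]
finger_gap: 0.82
grip_force: 0.0
```

Request:
move_arm --steps "18.5 -38 0 0 0 0 45;18.5 -38 0 0 0 0 45;18.5 -38 0 0 0 0 45;0 0 0 0 0 -8.2 45;0 0 0 0 0 -8.2 45"

```text
time: 11.85
tcp_pos: [0.5679, 0.2661, 0.1994]
tool_rot: [0.983, 0.181, -0.001, -0.001]
contact_force: [-0.2, -0.2, -0.8]
finger_gap: 0.826
grip_force: 0.0
```

Request:
move_arm --steps "0 0 0 0 0 -8.2 45;0 0 0 0 0 -8.2 45;0 0 0 0 0 -8.2 45;0 0 0 0 0 -8.2 45;0 0 0 0 0 -8.2 45"

```text
time: 12.35
tcp_pos: [0.5684, 0.2637, 0.1999]
tool_rot: [0.858, 0.513, 0.0, -0.001]
contact_force: [1.2, -0.5, -0.9]
finger_gap: 0.827
grip_force: 0.0
```

Request:
move_arm --steps "0 0 0 0 0 -8.2 45;0 0 0 0 0 -8.2 45;0 0 0 0 0 -8.2 45;0 0 0 0 0 0 45;0 0 0 0 0 0 45"

```text
time: 12.85
tcp_pos: [0.5681, 0.2634, 0.1998]
tool_rot: [0.733, 0.68, 0.0, -0.001]
contact_force: [0.1, 0.5, 1.1]
finger_gap: 0.825
grip_force: 0.0
```

Run:
```python
from h import *
o,c=wrist("w5");x=Ro.from_quat(o["tool_rot"]).as_matrix()[:,0];print(o["tcp_pos"],np.degrees(np.arctan2(x[1],x[0])),o["joint_pos"])
for t in(60,70,80,90): q,f=fit(c,o,(.5675,.2637,1.505),0,thr=t);print(t,q,np.degrees(q[2]),f,tool(o,(q[0],q[1],.0238)))
# where will the loupe be seen
print(proj(c,[(.4242,.3419,.012),(.404,.251,.024)],o))
```

```text
[0.56810301 0.26344291 0.19984371] 85.75897703894056 [ 0.26047343  0.52301253 -1.04014204  1.559265    0.4585485   1.32513812
 -0.90835177]
60 [0.56646482 0.26410119 1.49891874] 85.88171784381042 0.05718916097842359 [  0.30803546  -1.51167586 176.04580744]
70 [0.56680827 0.26450271 1.50704052] 86.34706152224751 0.03825364946285838 [  0.73384983  -1.1988656  176.04605391]
80 [0.56692426 0.26462237 1.50992772] 86.51248594673986 0.020147732387281247 [  0.86176264  -1.09204257 176.04611548]
90 [0.5669364  0.26469586 1.51121681] 86.58634510245282 0.012465625486431795 [  0.93594663  -1.08536749 176.04620479]
[[120.93489287 121.70409554]
 [113.19852632 216.38514825]]
```

Request:
move_arm --steps "0.9 -1.1 30 0 0 -0.8 50;0 0 40 0 0 0 50;0 0 40 0 0 0 50;0 0 25 0 0 0 50;0 0 15 0 0 0 50"

```text
time: 13.4
tcp_pos: [0.5659, 0.2636, 0.0478]
tool_rot: [0.727, 0.686, -0.001, -0.0]
contact_force: [-0.0, 0.2, 0.2]
finger_gap: 0.808
grip_force: 0.0
```

Request:
move_arm --steps "0 0 12 0 0 0 50;0 0 6 0 0 0 50;0 0 4 0 0 0 50;0 0 3 0 0 0 50;0 0 0 0 0 0 50"

```text
time: 13.9
tcp_pos: [0.5669, 0.2642, 0.0255]
tool_rot: [0.727, 0.687, 0.0, 0.0]
contact_force: [0.4, -0.2, -0.0]
finger_gap: 0.802
grip_force: 0.0
```

Request:
move_arm --steps "0 0 0 0 0 0 60;0 0 0 0 0 0 120;0 0 0 0 0 0 160;0 0 0 0 0 0 160;0 0 0 0 0 0 160"

```text
time: 14.4
tcp_pos: [0.5671, 0.2643, 0.026]
tool_rot: [0.727, 0.687, 0.001, 0.0]
contact_force: [-0.7, -1.2, 6.2]
finger_gap: 0.564
grip_force: 62.5
```

Request:
move_arm --steps "0 0 -20 0 0 0 160;0 0 -40 0 0 0 160;0 0 -40 0 0 0 160;0 0 -40 0 0 0 160;0 0 -40 0 0 0 160"

```text
time: 14.9
tcp_pos: [0.5661, 0.2642, 0.2081]
tool_rot: [0.726, 0.687, 0.0, 0.0]
contact_force: [0.8, -0.3, -0.1]
finger_gap: 0.566
grip_force: 62.1
```

Request:
move_arm --steps "-38.6 -1.5 0 0 0 0 160;-38.6 -1.5 0 0 0 0 160;-38.6 -1.5 0 0 0 0 160;-38.6 -1.5 0 0 0 0 160;-38.6 -1.5 0 0 0 0 160"

```text
time: 15.4
tcp_pos: [0.5479, 0.0706, 0.2062]
tool_rot: [0.726, 0.687, 0.0, 0.0]
contact_force: [-0.7, -0.4, -1.7]
finger_gap: 0.566
grip_force: 62.1
```

Request:
move_arm --steps "-38.6 -1.5 0 0 0 0 160;-38.6 -1.5 0 0 0 0 160;-38.6 -1.5 0 0 0 0 160;0 0 0 0 0 8.25 160;0 0 0 0 0 8.25 160"

```text
time: 15.9
tcp_pos: [0.5372, -0.0452, 0.2061]
tool_rot: [0.82, 0.572, 0.0, 0.0]
contact_force: [-0.5, 1.4, -0.8]
finger_gap: 0.567
grip_force: 62.1
```

Request:
move_arm --steps "0 0 0 0 0 8.25 160;0 0 0 0 0 8.25 160;0 0 0 0 0 8.25 160;0 0 0 0 0 8.25 160;0 0 0 0 0 8.25 160"

```text
time: 16.4
tcp_pos: [0.5374, -0.043, 0.2063]
tool_rot: [0.969, 0.249, 0.0, 0.0]
contact_force: [0.2, 0.8, 0.2]
finger_gap: 0.566
grip_force: 62.1
```

Request:
move_arm --steps "0 0 0 0 0 8.25 160;0 0 0 0 0 8.25 160;0 0 0 0 0 8.25 160;0 0 0 0 0 0 160;0 0 0 0 0 0 160"

```text
time: 16.9
tcp_pos: [0.5375, -0.0432, 0.2059]
tool_rot: [0.999, 0.04, 0.0, 0.0]
contact_force: [-0.1, 0.1, -1.2]
finger_gap: 0.564
grip_force: 62.1
```

Run:
```python
from h import *
o,c=wrist("w6");x=Ro.from_quat(o["tool_rot"]).as_matrix()[:,0];print(o["tcp_pos"],np.degrees(np.arctan2(x[1],x[0])),o["joint_pos"],tool(o,(.5373,-.0439,.0718)))
o,c=pickle.load(open("w5.pkl","rb"))
t=cv2.resize(c["img"][80:280,40:200],None,fx=3,fy=3,interpolation=cv2.INTER_CUBIC)
t=cv2.convertScaleAbs(t,alpha=1.3,beta=10)
for i in range(0,200,20): cv2.putText(t,str(80+i),(0,i*3+4),0,.35,(0,0,255),1)
for i in range(20,160,20): cv2.putText(t,str(40+i),(i*3-8,9),0,.35,(0,0,255),1)
cv2.imwrite("pics/c5.png",t)
```

```text
[ 0.53748925 -0.0431945   0.20585372] 4.605373621745863 [ 0.75209911  0.23900729 -0.85532994  1.76834936  0.19178628  1.22022881
 -1.64583481] [ -0.31548485   0.64335461 134.05379099]
```

View pics/c5.png

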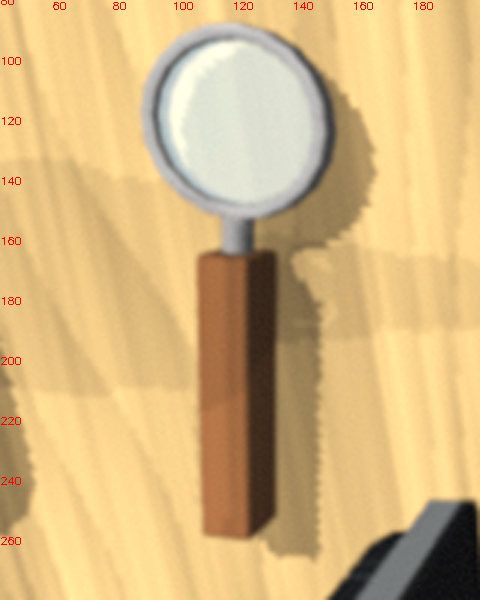

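The crop of w5 shows the loupe: handle top-face corners at (105.7,165.3), (122.3,165.3), (123.3,259.3) and (108,258.3), and rim centre at about (119.3,120). First I'll set panel two down.

Request:
move_arm --steps "-0.3 0.6 20 0 0 0.5 160;0 0 35 0 0 0 160;0 0 35 0 0 0 160;0 0 25 0 0 0 160;0 0 12 0 0 0 160"

```text
time: 17.45
tcp_pos: [0.536, -0.0441, 0.0761]
tool_rot: [0.999, 0.035, -0.001, -0.001]
contact_force: [-0.5, -0.3, -1.2]
finger_gap: 0.564
grip_force: 62.1
```

Request:
move_arm --steps "0 0 3 0 0 0 160;0 0 1 0 0 0 160;0 0 0 0 0 0 160;0 0 0 0 0 0 160;0 0 0 0 0 0 160"

```text
time: 17.95
tcp_pos: [0.5377, -0.0443, 0.075]
tool_rot: [0.999, 0.033, 0.001, 0.0]
contact_force: [-0.4, 0.6, -1.7]
finger_gap: 0.566
grip_force: 62.1
```

Run:
```python
from h import *
from station import robot
o=robot.get_obs();x=Ro.from_quat(o["tool_rot"]).as_matrix()[:,0];print(o["contact_force"],o["tcp_pos"],np.degrees(np.arctan2(x[1],x[0])),tool(o,(.5373,-.0439,.0718)))
o,c=pickle.load(open("w5.pkl","rb"))
p=at_z(c,[(105.7,165.3),(122.3,165.3),(123.3,259.3),(108,258.3)],.024,o);l=at_z(c,[(119.3,120)],.013,o)
print(p,p.mean(0),[np.linalg.norm(p[i]-p[i-1]).round(4) for i in range(4)],l)
a=(p[0]+p[1])/2-(p[2]+p[3])/2;print(np.degrees(np.arctan2(a[1],a[0])))
v=l[0]-p.mean(0);print(np.degrees(np.arctan2(v[1],v[0])),np.linalg.norm(v[:2]))
```

```text
[-0.36054883  0.57045092 -1.70964326] [ 0.53774968 -0.04430955  0.07496342] 3.8242273030328486 [-0.4252759  -0.44025691  3.16267352]
[[0.4071326  0.30239896 0.024     ]
 [0.42370073 0.30100368 0.024     ]
 [0.40470455 0.20394694 0.024     ]
 [0.38828544 0.20606694 0.024     ]] [0.40595583 0.25335413 0.024     ] [np.float64(0.0982), np.float64(0.0166), np.float64(0.0989), np.float64(0.0166)] [[0.42335189 0.34359718 0.013     ]]
78.92796881372053
79.08898711475487 0.09190446597029259
```

Request:
move_arm --steps "-0.4 -0.4 1 0 0 0 160;0 0 1 0 0 0 160;0 0 0 0 0 0 160;0 0 0 0 0 0 160;0 0 0 0 0 0 160"

```text
time: 18.45
tcp_pos: [0.5368, -0.0438, 0.0721]
tool_rot: [0.999, 0.033, -0.0, -0.0]
contact_force: [0.4, 0.0, -0.1]
finger_gap: 0.571
grip_force: 62.1
```

Request:
move_arm --steps "0 0 0.5 0 0 0 160;0 0 0 0 0 0 160;0 0 0.5 0 0 0 160;0 0 0 0 0 0 160;0 0 0 0 0 0 160"

```text
time: 18.95
tcp_pos: [0.5369, -0.0438, 0.0719]
tool_rot: [0.999, 0.033, -0.0, 0.0]
contact_force: [-5.1, -0.1, 11.5]
finger_gap: 0.565
grip_force: 63.5
```

Request:
move_arm --steps "0 0 -0.8 0 0 0 160;0 0 0 0 0 0 160;0 0 0 0 0 0 60;0 0 0 0 0 0 60;0 0 0 0 0 0 50"

```text
time: 19.45
tcp_pos: [0.5368, -0.0438, 0.0718]
tool_rot: [0.999, 0.033, -0.0, -0.0]
contact_force: [0.3, -0.4, 0.8]
finger_gap: 0.803
grip_force: 0.0
```

Request:
move_arm --steps "0 0 -10 0 0 0 40;0 0 -20 0 0 0 40;0 0 -30 0 0 0 40;0 0 -40 0 0 0 40;0 0 -40 0 0 0 40"

```text
time: 19.95
tcp_pos: [0.5365, -0.0435, 0.2139]
tool_rot: [0.999, 0.034, -0.0, -0.0]
contact_force: [0.9, -0.3, -0.1]
finger_gap: 0.842
grip_force: 0.0
```

Request:
move_arm --steps "-32 0 0 0 0 0 40;-32 0 0 0 0 0 40;-32 0 0 0 0 0 40;0 0 0 0 0 0 40;0 0 0 0 0 0 40"

```text
time: 20.45
tcp_pos: [0.4411, -0.0505, 0.2128]
tool_rot: [0.999, 0.033, 0.001, 0.001]
contact_force: [0.0, 0.6, 0.8]
finger_gap: 0.841
grip_force: 0.0
```

Run:
```python
from h import *
o,c=wrist("w7");x=Ro.from_quat(o["tool_rot"]).as_matrix()[:,0];print(o["tcp_pos"],np.degrees(np.arctan2(x[1],x[0])))
for t in(50,55,60): print(fit(c,o,(.5373,-.0439,.07),.018,dims=(.096,.05,.042),thr=t))
print(tool(o,(.4113,.2809,.03)))
```

```text
[ 0.44112905 -0.05053307  0.21283722] 3.7826020990291704
(array([ 0.53683066, -0.04384615,  0.06552564]), np.float64(0.16718135326514555))
(array([ 0.53716425, -0.04396587,  0.06055606]), np.float64(0.03235444841094058))
(array([ 0.53778939, -0.0438202 ,  0.05525295]), np.float64(0.01966737739872068))
[  -8.14366972 -333.08174568  182.09155418]
```

The fit confirms the full pile is flush to within about 1 mm. Now the loupe.

Request:
move_arm --steps "-1 -41.6 0 0 0 0 40;-1 -41.6 0 0 0 0 40;-1 -41.6 0 0 0 0 40;-1 -41.6 0 0 0 0 40;-1 -41.6 0 0 0 0 40"

```text
time: 21.0
tcp_pos: [0.4226, 0.1594, 0.2126]
tool_rot: [0.999, 0.034, 0.0, -0.001]
contact_force: [0.9, 0.7, 0.0]
finger_gap: 0.841
grip_force: 0.0
```

Request:
move_arm --steps "-1 -41.6 0 0 0 0 80;-1 -41.6 0 0 0 0 80;-1 -41.6 0 0 0 0 80;0 0 0 0 0 -8.35 80;0 0 0 0 0 -8.35 80"

```text
time: 21.5
tcp_pos: [0.4102, 0.2847, 0.2121]
tool_rot: [0.983, 0.183, -0.001, -0.002]
contact_force: [-0.1, -1.1, -0.0]
finger_gap: 0.683
grip_force: 0.0
```

Request:
move_arm --steps "0 0 0 0 0 -8.35 80;0 0 0 0 0 -8.35 80;0 0 0 0 0 -8.35 80;0 0 0 0 0 -8.35 80;0 0 0 0 0 -8.35 80"

```text
time: 22.0
tcp_pos: [0.4115, 0.2823, 0.2122]
tool_rot: [0.854, 0.52, 0.0, -0.001]
contact_force: [-0.5, -0.1, 0.9]
finger_gap: 0.682
grip_force: 0.0
```

Request:
move_arm --steps "0 0 0 0 0 -8.35 80;0 0 0 0 0 -8.35 80;0 0 0 0 0 0 80;0 0 0 0 0 0 80;0 0 0 0 0 0 80"

```text
time: 22.5
tcp_pos: [0.411, 0.2817, 0.212]
tool_rot: [0.773, 0.635, 0.0, -0.0]
contact_force: [-0.1, -0.2, 0.1]
finger_gap: 0.684
grip_force: 0.0
```

Run:
```python
from h import *
o,c=wrist("w8");x=Ro.from_quat(o["tool_rot"]).as_matrix()[:,0];print(o["tcp_pos"],np.degrees(np.arctan2(x[1],x[0])),o["joint_pos"])
print(tool(o,(.4113,.2809,.03)))
# measure handle: reddish-brown or dark mask, near the expected place
img=c["img"].astype(int);print(proj(c,[(.406,.2534,.024),(.4155,.3025,.024),(.4234,.3436,.012),(.4113,.2809,.024)],o))
t=cv2.convertScaleAbs(cv2.resize(c["img"][60:260,180:380],None,fx=3,fy=3,interpolation=cv2.INTER_CUBIC),alpha=1.3,beta=10)
for i in range(0,200,20): cv2.putText(t,str(60+i),(0,i*3+4),0,.35,(0,0,255),1); cv2.putText(t,str(180+i),(i*3-8,9),0,.35,(0,0,255),1)
cv2.imwrite("pics/c8.png",t)
```

```text
[0.41103733 0.28165017 0.21199475] 78.78127627831434 [ 0.4635782   0.24578418 -1.27675631  1.84094319  0.24800084  1.23745942
 -1.08299286]
[ -0.82814786   0.51592261 181.99387053]
[[275.60156489 216.84756285]
 [275.39829625 168.31909499]
 [275.136826   124.64360148]
 [275.46984919 190.15099395]]
```

View pics/c8.png

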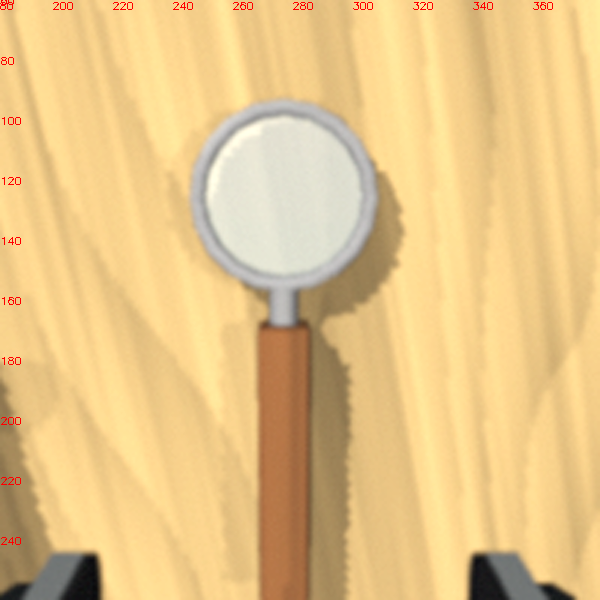

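The loupe lies straight under the jaws: handle axis at column 274.3, front end at row 167.7, lens at (274.3,124.7), all about 1 px from the prediction. Joint 3 is near its limit, so I'll descend in checked steps.

Request:
move_arm --steps "0 0 15 0 0 0 80;0 0 15 0 0 0 80;0 0 10 0 0 0 80;0 0 0 0 0 0 80;0 0 0 0 0 0 80"

```text
time: 23.05
tcp_pos: [0.4106, 0.2814, 0.1717]
tool_rot: [0.772, 0.636, -0.0, -0.0]
contact_force: [-0.4, 0.5, 0.5]
finger_gap: 0.684
grip_force: 0.0
```

Run:
```python
from h import *
from station import robot
o=robot.get_obs();print(o["joint_pos"],o["tcp_pos"])
```

```text
[ 0.4114423   0.29794389 -1.23947365  1.89105618  0.30560241  1.16887571
 -1.1289648 ] [0.41060773 0.28142899 0.17166218]
```

Joint 3 is moving away from its limit, so I'll carry on down.

Request:
move_arm --steps "0 0 30 0 0 0 80;0 0 35 0 0 0 80;0 0 30 0 0 0 80;0 0 20 0 0 0 80;0 0 10 0 0 0 80"

```text
time: 23.55
tcp_pos: [0.4105, 0.2811, 0.0458]
tool_rot: [0.772, 0.636, -0.001, -0.0]
contact_force: [0.3, 0.6, 1.2]
finger_gap: 0.687
grip_force: 0.0
```

Request:
move_arm --steps "0 0 7 0 0 0 80;0 0 5 0 0 0 80;0 0 3 0 0 0 80;0 0 0 0 0 0 80;0 0 0 0 0 0 80"

```text
time: 24.05
tcp_pos: [0.4112, 0.2814, 0.0325]
tool_rot: [0.772, 0.636, 0.0, 0.0]
contact_force: [-0.1, -0.8, -0.2]
finger_gap: 0.687
grip_force: 0.0
```

Request:
move_arm --steps "0 0 0 0 0 0 130;0 0 0 0 0 0 180;0 0 0 0 0 0 230;0 0 0 0 0 0 230;0 0 0 0 0 0 230"

```text
time: 24.55
tcp_pos: [0.4111, 0.2814, 0.0323]
tool_rot: [0.772, 0.636, 0.0, 0.0]
contact_force: [-1.1, -1.2, 5.2]
finger_gap: 0.195
grip_force: 59.5
```

Request:
move_arm --steps "0 0 0 0 0 0 235;0 0 0 0 0 0 235;0 0 0 0 0 0 235;0 0 0 0 0 0 235;0 0 0 0 0 0 235"

```text
time: 25.05
tcp_pos: [0.4112, 0.2814, 0.0323]
tool_rot: [0.772, 0.636, 0.0, 0.0]
contact_force: [-0.9, -0.4, 4.9]
finger_gap: 0.195
grip_force: 59.5
```

Run:
```python
from h import *
from station import robot
o=robot.get_obs();x=Ro.from_quat(o["tool_rot"]).as_matrix();print(o["joint_pos"],o["tcp_pos"],x,np.degrees(np.arctan2(x[1,0],x[0,0])),tool(o,(.4234,.3434,.012)))
```

```text
[ 0.21554061  0.49710812 -1.05656975  2.01363909  0.5400376   0.94124691
 -1.31573679] [0.41116816 0.28140588 0.03234335] [[ 1.91403584e-01  9.81511242e-01  5.92410798e-04]
 [ 9.81511415e-01 -1.91403611e-01 -9.89708769e-06]
 [ 1.03675463e-04  5.83352299e-04 -9.99999824e-01]] 78.96529286609493 [63.18704205  0.1279213  20.3499792 ]
```

Request:
move_arm --steps "0 0 -10 0 0 0 235;0 0 -25 0 0 0 235;0 0 -30 0 0 0 235;0 0 -30 0 0 0 235;0 0 -30 0 0 0 235"

```text
time: 25.55
tcp_pos: [0.4104, 0.2814, 0.1584]
tool_rot: [0.772, 0.636, -0.0, -0.0]
contact_force: [0.7, -0.3, -0.6]
finger_gap: 0.194
grip_force: 58.8
```

Request:
move_arm --steps "0 0 -13 0 0 0 235;-20 10.5 0 0 0 0 235;-30 15.5 0 0 0 0 235;-30 15.5 0 0 0 0 235;-30 15.5 0 0 0 0 235"

```text
time: 26.05
tcp_pos: [0.4456, 0.161, 0.1696]
tool_rot: [0.772, 0.636, -0.0, 0.0]
contact_force: [0.2, -0.2, -1.2]
finger_gap: 0.19
grip_force: 58.9
```

Request:
move_arm --steps "-30 15.5 0 0 0 0 235;-30 15.5 0 0 0 0 235;-30 15.5 0 0 0 0 235;-30 15.5 0 0 0 0 235;-30 15.5 0 0 0 0 235"

```text
time: 26.55
tcp_pos: [0.493, -0.0012, 0.1696]
tool_rot: [0.772, 0.636, -0.0, -0.0]
contact_force: [0.6, 0.6, -1.4]
finger_gap: 0.193
grip_force: 58.9
```

Request:
move_arm --steps "-30 15.5 0 0 0 0 235;-30 15.5 0 0 0 0 235;-25 13 0 0 0 0 235;-10 7 0 0 0 0 235;0 0 0 0 0 0 235"

```text
time: 27.05
tcp_pos: [0.5251, -0.1039, 0.1694]
tool_rot: [0.773, 0.635, 0.0, -0.001]
contact_force: [-1.0, 0.1, -0.8]
finger_gap: 0.188
grip_force: 58.9
```

Run:
```python
from h import *
from station import robot,imaging
o,c=wrist("w9");x=Ro.from_quat(o["tool_rot"]).as_matrix();print(o["joint_pos"],o["tcp_pos"],np.degrees(np.arctan2(x[1,0],x[0,0])),o["contact_force"],o["finger_gap"])
print(tool(o,(.5374,-.0439,.124))-[63.2,0,20.35])
```

```text
[ 1.01834515  0.3366514  -1.05773803  1.81331046  0.31592426  1.1770978
 -0.33425624] [ 0.52508427 -0.10389617  0.16938784] 78.82671655331853 [-0.95179591  0.13770323 -0.80363733] 0.18812577833430777
[-1.98920367  0.49203812 25.08423925]
```

Request:
move_arm --steps "-2 0.5 5 0 0 0 235;0 0 8 0 0 0 235;0 0 7 0 0 0 235;0 0 4 0 0 0 235;0 0 1 0 0 0 235"

```text
time: 27.6
tcp_pos: [0.5247, -0.1043, 0.1442]
tool_rot: [0.772, 0.636, -0.0, -0.0]
contact_force: [1.0, -0.3, -0.4]
finger_gap: 0.192
grip_force: 58.9
```

Run:
```python
from h import *
from station import imaging
np.set_printoptions(precision=4,suppress=True)
o,c=wrist("w10");x=Ro.from_quat(o["tool_rot"]).as_matrix();print(o["tcp_pos"],np.degrees(np.arctan2(x[1,0],x[0,0])),tool(o,(.5374,-.0439,.124)))
im=c["img"];hsv=cv2.cvtColor(im,cv2.COLOR_BGR2HSV)
pt=proj(c,[(.6182,-.038,.124),(.5374,-.0439,.124)],o);print("pred tip, lens",pt)
s,t=imaging.camera("side"),imaging.camera("top");pickle.dump((s,t),open("st.pkl","wb"))
m=cv2.inRange(hsv,(20,120,90),(35,255,255));n,l,st,ce=cv2.connectedComponentsWithStats(m)
print("wrist yellow",[(st[i],ce[i]) for i in range(1,n) if st[i,4]>150])
u,v=pt[0].astype(int);print("around tip",[im[v,k].tolist() for k in range(max(u-30,0),min(u+40,559),6)])
g=cv2.medianBlur(cv2.cvtColor(im,cv2.COLOR_BGR2GRAY),3)
print("circles",cv2.HoughCircles(g,cv2.HOUGH_GRADIENT_ALT,1.5,30,param1=200,param2=.8,minRadius=40,maxRadius=110))
for k,c2 in(("side",s),("top",t)):
    print(k,proj(c2,[(.5374,-.0439,.124),(.6182,-.038,.124)]))
    h=cv2.cvtColor(c2["img"],cv2.COLOR_BGR2HSV);m=cv2.inRange(h,(20,110,90),(35,255,255));n,l,st,ce=cv2.connectedComponentsWithStats(m)
    print([(st[i],ce[i]) for i in range(1,n) if st[i,4]>20][:8])
```

```text
[ 0.5247 -0.1043  0.1442] 79.0034671760904 [61.6945  0.9364 20.1845]
pred tip, lens [[460.3026  83.3139]
 [277.8387 131.6123]]
wrist yellow [(array([ 457,   31,  103,   57, 1543], dtype=int32), array([518.0454,  64.5146]))]
around tip [[147, 148, 149], [152, 153, 155], [93, 95, 96], [74, 74, 75], [67, 67, 67], [41, 84, 107], [85, 174, 212], [84, 173, 212], [87, 170, 208], [103, 168, 202], [114, 172, 203], [108, 164, 194]]
circles [[[276.     127.5     62.2872]
  [276.     127.5     73.6895]]]
side [[296.9647 201.8743]
 [273.4717 199.9203]]
[]
top [[300.2042 220.8868]
 [296.8579 190.2966]]
[(array([ 374,   89,  123,   50, 1507], dtype=int32), array([446.2143, 110.1838])), (array([465,  88,  74,  21, 384], dtype=int32), array([503.9193,  93.7682])), (array([  81,   91,  207,   87, 4545], dtype=int32), array([165.7615, 128.8488])), (array([287,  91,  24,   9,  80], dtype=int32), array([299.575 ,  95.0125])), (array([310,  90,  63,  13, 278], dtype=int32), array([339.9676,  94.4281])), (array([129,  96,  18,   6,  42], dtype=int32), array([136.7857,  97.8333])), (array([ 21, 101,  13,  13,  60], dtype=int32), array([ 28.1167, 105.6333])), (array([263, 101,  42,  14, 236], dtype=int32), array([284.2627, 108.1144]))]
```

Run:
```python
from h import *
np.set_printoptions(precision=4,suppress=True)
res={}
for n in("w3","w10"):
    o,c=pickle.load(open(n+".pkl","rb"));im=c["img"]
    m=cv2.inRange(cv2.cvtColor(im,cv2.COLOR_BGR2HSV),(18,110,60),(38,255,255))
    k,l,st,ce=cv2.connectedComponentsWithStats(m)
    if n=="w10":
        i=1+np.argmax(st[1:,4]*(st[1:,0]>400))
        for r in range(st[i,1],st[i,1]+st[i,3],4): u=np.where(l[r]==i)[0];print(r,u.min(),u.max(),end="; ")
        # brightness along middle of the end
        for r in(80,83,86): print("\n",r,[im[r,k].tolist() for k in range(450,470)])
    else:
        print([im[r,270].tolist() for r in range(10,28)],[im[10,k].tolist() for k in range(249,258)],[im[10,k].tolist() for k in range(283,292)])
```

```text
[[117, 222, 246], [118, 223, 246], [117, 222, 246], [117, 223, 247], [112, 216, 245], [94, 186, 229], [66, 135, 172], [56, 112, 142], [54, 109, 140], [56, 113, 143], [56, 113, 142], [54, 110, 140], [54, 110, 139], [54, 110, 138], [57, 114, 147], [66, 120, 169], [75, 127, 188], [77, 129, 193]] [[77, 131, 195], [75, 126, 191], [74, 126, 190], [81, 144, 203], [97, 184, 232], [112, 214, 244], [116, 222, 246], [116, 221, 246], [117, 221, 246]] [[116, 222, 246], [118, 224, 246], [114, 219, 245], [104, 196, 237], [86, 155, 215], [78, 132, 198], [77, 131, 197], [77, 132, 197], [78, 133, 199]]
0 472 510; 4 472 509; 8 471 509; 12 471 509; 16 472 509; 20 472 509; 24 470 509; 28 473 509; 32 471 510; 36 472 510; 40 472 509; 44 474 510; 48 472 510; 52 474 509; 56 473 510; 60 473 498; 64 473 482; 
 80 [[84, 85, 86], [83, 83, 85], [84, 84, 84], [81, 81, 82], [79, 80, 82], [73, 82, 89], [53, 83, 102], [39, 83, 106], [39, 83, 107], [40, 84, 108], [40, 85, 108], [46, 95, 122], [63, 130, 164], [78, 161, 200], [86, 173, 212], [86, 172, 212], [85, 172, 211], [84, 172, 211], [84, 171, 211], [83, 171, 210]]

 83 [[71, 71, 72], [71, 71, 73], [69, 70, 70], [67, 68, 68], [67, 67, 67], [61, 67, 72], [51, 76, 89], [42, 82, 103], [40, 84, 107], [39, 84, 106], [41, 84, 107], [43, 88, 114], [55, 114, 146], [75, 153, 191], [84, 172, 211], [87, 175, 214], [85, 174, 212], [84, 172, 211], [84, 173, 212], [85, 174, 212]]

 86 [[61, 61, 62], [61, 61, 62], [61, 62, 62], [61, 62, 62], [61, 61, 61], [61, 64, 67], [56, 72, 82], [44, 80, 100], [39, 83, 107], [38, 82, 107], [39, 84, 107], [39, 84, 108], [49, 101, 130], [68, 140, 175], [81, 164, 203], [81, 167, 207], [82, 164, 205], [87, 167, 206], [98, 176, 214], [107, 183, 219]]
```

Run:
```python
from h import *
o3,c3=pickle.load(open("w3.pkl","rb"));o,c=pickle.load(open("w10.pkl","rb"))
for r3,u in((15.6,462.2),(20.1,459.0),(24.6,455.8)):
    for z in np.arange(.112,.134,.001):
        X=at_z(c3,[(269.5,r3)],z,o3);p=proj(c,X,o)[0]
        if abs(p[0]-u)<.75: print(r3,round(z,4),X[0],p-[u,0])
P=np.array([.5374,-.0439]);print("tip by drawing",P+.081*np.array([np.cos(.0725),np.sin(.0725)]))
print(tool(o,at_z(c,[(276,127.5)],.1239+.004,o)[0]))
```

```text
15.6 0.126 [ 0.61781198 -0.03738044  0.126     ] [-0.21694508 81.4446035 ]
15.6 0.127 [ 0.61750623 -0.03741544  0.127     ] [ 0.44624757 81.3781842 ]
20.1 0.123 [ 0.61805761 -0.03732075  0.123     ] [-0.42130073 81.999564  ]
20.1 0.124 [ 0.61776425 -0.03735491  0.124     ] [ 0.23177072 81.93122115]
24.6 0.12 [ 0.61822692 -0.03726617  0.12      ] [-0.65376904 82.57485894]
24.6 0.121 [ 0.61794598 -0.03729949  0.121     ] [-1.04868943e-02  8.25047715e+01]
24.6 0.122 [ 0.61766503 -0.03733281  0.122     ] [ 0.64167849 82.43380768]
tip by drawing [ 0.61818722 -0.03803264]
[63.50035267  0.12161534 16.28580868]
```

The two wrist views together put the pointer's mid-height at 0.1237 m. The lens is at 0.1239 m and about 2 mm from the pile's centre. I'll let it settle, then hand in.

Request:
move_arm --steps "-1.5 1 0 0 0 0 235;0 0 0 0 0 0 235;0 0 0 0 0 0 235;0 0 0 0 0 0 235;0 0 0 0 0 0 235"

```text
time: 28.25
tcp_pos: [0.5259, -0.1063, 0.145]
tool_rot: [0.772, 0.636, 0.0, -0.0]
contact_force: [0.3, 0.5, -0.8]
finger_gap: 0.196
grip_force: 58.9
```

Request:
move_arm --steps "0 0 0 0 0 0 235;0 0 0 0 0 0 235;0 0 0 0 0 0 235;0 0 0 0 0 0 235;0 0 0 0 0 0 235"

```text
time: 28.75
tcp_pos: [0.5258, -0.1064, 0.1449]
tool_rot: [0.772, 0.636, -0.0, -0.0]
contact_force: [0.3, -0.2, -0.7]
finger_gap: 0.194
grip_force: 58.9
```

Run:
```python
from station import robot
o=robot.get_obs();print(o["tcp_pos"],abs(o["joint_vel"]).max(),o["grip_force"])
print(robot.sign_off())
```

```text
[ 0.52584387 -0.10636435  0.14492882] 0.002611807635865357 58.87298583984375
the job is handed in; nothing more can be done
None
```

I stacked both loose panels on the pinned panel, flush to about 1 mm, and handed the job in with the lens held about 1 mm from the pile's centre and about 1 mm above pointer height by my measurements; the hand-in returned no verdict.

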